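# Open the clip box and present it at the front of the desk caddy

## Robot

A 6-joint arm with a two-finger parallel gripper is mounted at the origin on the work surface. World frame = base frame: x ahead of the robot, y to its left, z up, the work surface at z = 0. Lengths are in m, angles in rad, forces in N, time in s.
With the tool pointing down it reaches from about 0.375 to 0.9 m from the base axis. Payload 3.1 kg.
Tool frame: the origin (TCP) lies on the centre line of the jaws, within the pads' length; the fingertips stand robot.tip_reach ahead of it and the grasp point (between the pads) lies 8 mm behind it (robot.tip_reach is the distance from the TCP to the fingertips, in m); z points along the fingers, y is the line along which they close (so a half turn about z gives the same grasp; the last joint's range is limited). The gripper opens to 87 mm and grips with 3 to 60 N. Pads are 19 mm wide; open, the fingers measure 117 mm over their backs; the gripper's body (75 mm by 190 mm) begins 51 mm behind the grasp point.
Start: joints at [1.109, 0.527, 1.433, -0, 1.181, -0.178], TCP at [0.175, 0.6, 0.207] pointing down, gripper open.
Joint ranges: [-3.08, 3.08], [-0.75, 2.2], [0.22, 2.44], [-1.43, 4.57], [0, 2.65], [-2.85, 2.85]. Speed limits (rad/s): [2.79, 2.79, 3.14, 3.14, 3.14, 3.14].

## Interface

Orientations are given as a unit quaternion [x, y, z, w].
In Python, from rig import robot gives the robot as it stands.
- The arm moves only by the tool jog_arm, never from a script. Its argument "motion" is one flat list of numbers, 7 for each row, row after row: the shift along the tool's x, y, z scaled (see below), then the turn, a rotation vector about the tool's x, y, z scaled (see below), then the gripper's target within -1 to 1 (shut at 1, half-way at 0, fully open at -1). In form: [x, y, z, rx, ry, rz, hand, x, y, z, rx, ry, rz, hand, ...]. A call has 1 to 12 rows; each row shifts and turns the commanded pose from where the row before left it, along the tool's axes as they then stand; what a row does not reach is not made up. The controller multiplies each number of a shift by 4 cm and each number of a turn by 4 degrees. A row lasts 1/8 s, in which the tool goes at most 62.5 mm and 10.7 degrees, less where a joint would pass 70% of its speed; a pose out of reach is approached as far as the arm can. A call with a number of a shift or a turn outside -1 to 1 is refused whole. A call with a gripper value outside its range is refused whole. The fingers move at their own pace and stop on an object; "grip_force" is the grip in N (left out, the last holds). Time passes only in rows, so rows that do not move let the fingers close. It gives the time, the measured TCP pose, the force, the opening and the grip force at its end, in the units of the state.
- robot.get_obs(): the state, without advancing time (a new reading comes with each control period).
- robot.camera(name): name is "scene" or "top" or "wrist"; returns the picture (400x640x3 uint8, blue, green, red); there is no depth.
- robot.calibration(name): a dict with "fx", "fy", "cx", "cy" (pixels), "R" (3x3) and "t" (3): a world point X has camera coordinates R X + t; the wrist camera has in their place "T_tool_cam" (4x4, takes a point from camera to tool coordinates, whose origin is the TCP and whose axes are the flange's). Camera axes: x right, y down, z forward; pixel columns grow to the right and rows downward; lengths in m; the calibration is good to about 2 mm. A picture is of the moment at which its call begins: read the wrist's pose just before it. calibration takes no time and is no camera call.
- robot.hand_in(): hands the job in; it is judged then, once.
The state is a dict: "time": time; "q": joint angles; "joint_velocities": joint speeds; "joint_torque": joint torques, N m; "position": TCP position; "tool_rot": TCP orientation; "ft_force": force on the tool from outside, world axes, zero at the start; "moment": the same for the moment, N m; "grip_width": finger opening in m; "grip_force": force on a finger pad.
Only numpy, scipy, OpenCV 4.12 (cv2) and the standard library are available. Lean on these libraries where they do the work, as an engineer would, in place of code of your own. Each camera call takes 0.05 s, during which the arm holds its last target. There are 200 camera calls.

## Task

Pick up the letter opener and lever the hinged lid of the revolving desk caddy's clip box open with its blade (no fingers on the lid) until the lid stands up by itself, about upright; then lay the opener flat on the desk. Take hold of the grip bar on top of the caddy, turn the caddy until the open clip box stands over the pointer on its foot, and finish while still holding the bar there with the caddy at rest. Leave the other things on the desk where they are.

Things in the scene. Friction and masses are not known exactly. Their poses are not given: they have to be found in the camera images.
- caddy_base: Fixed black round foot (radius 92 mm, 16 mm high) of the revolving desk caddy; its place and yaw on the desk vary. Origin: centre of its underside on the desk, on the turntable's vertical axis. Its own -x points along the pointer, which looks roughly towards the robot.
- pointer (a point): Outer end of the black pointer bar (14 mm wide, 10 mm high) that sticks out of the foot on the desk; this point is on top of its rounded end, 137 mm from the turntable's axis. It does not turn.
- turntable (a joint): Angle of the caddy's turntable, rad; 0 when the clip box stands over the pointer; grows counter-clockwise seen from above; starts at 0.9 to 1.5. It turns freely against a bearing friction of 0.06 N m and stays where it is left.
- caddy_top: What the turning wooden disc (radius 104 mm, top 28 mm above the desk) carries: the white lidded clip box, a round grey pen cup either side of it (radius 32 mm, rims 103 mm above the desk, pens to 147 mm), a low open note box across from it, and a central column 18 mm thick. Origin: on the axis, 18 mm above the desk; its own -x points to the clip box.
- slot (a point): Middle of the blade slot in the clip box's outer wall, under the lid's lip: on the wall's outer face, 100 mm from the axis, 67 mm above the desk. The slot is 13 mm high (61 to 74 mm above the desk, the lid's underside being its upper edge), 54 mm wide and open to the outside; the lip overhangs the wall (4 mm thick) by 9 mm. Behind it the box is 52 mm deep towards the column and empty near the top.
- grip_bar: Wooden grip bar on top of the central column, turns with the turntable: 66 mm long along its own x, 14 mm wide along its own y, 30 mm high. Origin: centre of its underside, 166 mm above the desk, on the turntable's axis (top at 196 mm). Its own -x points towards the clip box.
- lid (a joint): Opening angle of the clip box's lid, rad: 0 shut (flat), stop at 1.7; starts shut. The hinge is stiff (0.035 N m) and the lid stays at any angle. About 0.6 N up at the lip lifts it.
- lid_plate: White plate, 67 mm (from hinge to lip) by 62 mm by 4 mm: the lid of the clip box. Origin on the hinge axis at the plate's inner edge, mid-thickness; its own -x points from hinge to lip, z is up when shut.
- lid_lip (a point): Middle of the lid's outer edge, on the underside; shut, 74 mm above the desk, 109 mm from the turntable's axis.
- hinge (a point): Middle of the lid's hinge axis, 76 mm above the desk, 42 mm from the turntable's axis, on the inner side of the clip box; the axis is level, square to the line from the column to the box. It turns with the turntable and not with the lid.
- opener: Letter opener, loose: dark wooden handle 84 mm long, 16 mm wide, 18 mm high, and a thin steel blade 13 mm wide and 3 mm thick that sticks out along its own +x, 9 mm above the underside. Lies flat on the desk; handle from x = -62 to +22 mm, blade from there to the tip at +104 mm. Origin: on its underside, near its centre of mass (within 20 mm), under the handle's forward half. Mass 40 to 80 g.
- opener_tip (a point): Point of the opener's blade, 104 mm ahead of the opener's origin and 9 mm above its underside.
- mug: Bystander: white mug, 80 mm wide, 90 mm high; origin at the centre of its foot.
- stapler: Bystander: black stapler, 130 x 36 x 54 mm; origin under its centre.
- eraser: Bystander: white eraser, 50 x 23 x 12 mm; origin under its centre.
- marker: Bystander: marker pen, lying, 128 mm long, 16 mm wide, no blade; origin under its barrel.
- tape: Bystander: black tape dispenser, 140 x 50 x 77 mm; origin under its centre.
- glue: Bystander: upright white glue stick, 28 mm across, 85 mm high; origin at the centre of its foot.
There are look-alikes about, which are no part of the job. What is shaped like the opener but red is not meant.

How it is judged:
On the way, in this order (a step that is already met when the one before it is completed fails the run):
1. the opener's blade is lifting the lid (value of joint lid above 0.25 rad and contact force between opener and lid_plate above 0.05 N), for 0.04 s.
2. the lid stands open, at least about 70 degrees (value of joint lid above 1.2 rad), for 0.2 s.
3. the opener lies on the desk, let go (height (world z) of opener between -0.02 and 0.035 m and height (world z) of opener_tip below 0.035 m and contact force between the fingers and opener below 0.1 N and linear speed of opener below 0.05 m/s), for 0.2 s.
4. the clip box stands over the pointer, the bar held in the fingers (value of joint turntable between -0.1 and 0.1 rad and contact force between the fingers and grip_bar above 1 N), for 0.3 s.
At the end, for the whole second after the job is handed in: The gripper still holds the grip bar (more than 1 N on it), the turntable is at rest within 0.1 rad (6 degrees) of the clip box standing over the pointer, the lid is open by more than 1.2 rad, and the opener lies on the desk (origin and tip lower than 35 mm), let go and at rest (all of step 3 and all of step 4 and value of joint lid above 1.2 rad and velocity of joint turntable between -0.05 and 0.05 rad/s); the arm keeps its last pose, push and grip.
It fails at once if a bystander was pushed away (more than 30 mm) or knocked over (distance of any of mug, stapler, eraser, marker, tape, glue from where it was at the start of the episode above 0.03 m or angle between any of mug, stapler, eraser, marker, tape, glue's own z axis and vertical above 0.5 rad).
It fails at once if the fingers touched the lid (contact force between the fingers and lid_plate above 0.5 N).
It also fails if it takes over 54 s, if anything falls off the work surface, if the arm or the gripper's body presses on something with over 40 N, if the wrist force passes 120 N, or if a joint passes its speed limit or range.

## Working session

There is one attempt and no reset: what is moved stays moved. The work goes in short steps, Python scripts to look and compute and a tool call to move; the robot and the scene stay as the last step left them, time stands still between calls to the robot, and variables do not carry over. Pictures are saved under pics/ and viewed, at most 10 in all, crops included, and the job is handed in when it is done.

Besides the shell and the picture viewer there is one more tool, called after ">>>" as name(argument=value, ...) on one line, values as JSON. jog_arm: Moves the arm, as the interface text tells. Shifts and turns lie within -1 to 1; 1 stands for 4 cm of shift or 4 degrees of turn. Its arguments: {"type":"object","properties":{"motion":{"type":"array","items":{"type":"number"}},"grip_force":{"type":"number"}},"required":["motion"]}

```bash
mkdir -p pics; ls; python3 - <<'E'
from rig import robot
import cv2,numpy as np
o=robot.get_obs();print(o['time'],o['position'],o['tool_rot'],robot.tip_reach)
for n in("scene","top","wrist"):
    im=robot.camera(n);cv2.imwrite(f'pics/{n}0.png',im)
    print(n,robot.calibration(n))
E
```

```text
pics
0.0 [0.17462832 0.59929975 0.20567759] [ 1.41422245e-01  9.89948776e-01 -1.02880952e-03 -3.33897128e-04] 0.011
scene {'fx': 415.9530676815048, 'fy': 415.9530676815048, 'cx': 322.9503558758992, 'cy': 201.8349242397394, 'R': array([[ 0.61651863,  0.78721608,  0.01398639],
       [ 0.56118651, -0.42690207, -0.70910107],
       [-0.55224495,  0.44502299, -0.70496812]]), 't': array([-0.30976694, -0.20974842,  1.42680539])}
top {'fx': 390.49472210572924, 'fy': 390.49472210572924, 'cx': 318.02285523860104, 'cy': 199.5831052503327, 'R': array([[-0.02368487, -0.99969446,  0.00707197],
       [-0.99483744,  0.02287037, -0.09887066],
       [ 0.09867871, -0.0093772 , -0.99507516]]), 't': array([-0.01333802,  0.53851402,  1.06067228])}
wrist {'fx': 306.584045944707, 'fy': 306.584045944707, 'cx': 320.7254342805328, 'cy': 206.98878665964477, 'T_tool_cam': array([[ 1.51424357e-04, -9.66628629e-01, -2.56181715e-01,
         6.93427168e-02],
       [ 9.99999989e-01,  1.44405807e-04,  4.62076988e-05,
        -5.04390775e-04],
       [-7.67155717e-06, -2.56181719e-01,  9.66628640e-01,
        -1.77725511e-01],
       [ 0.00000000e+00,  0.00000000e+00,  0.00000000e+00,
         1.00000000e+00]])}
```

View pics/top0.png

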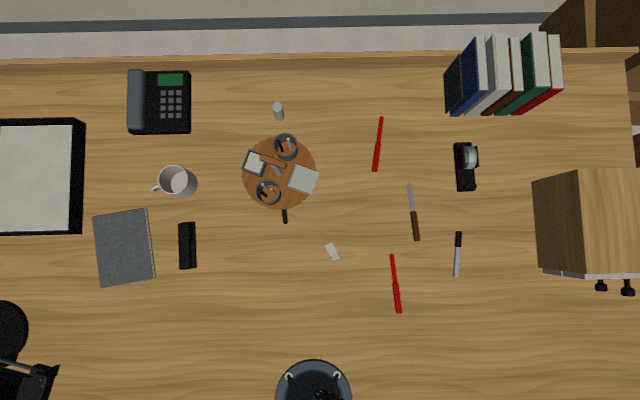

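View pics/scene0.png

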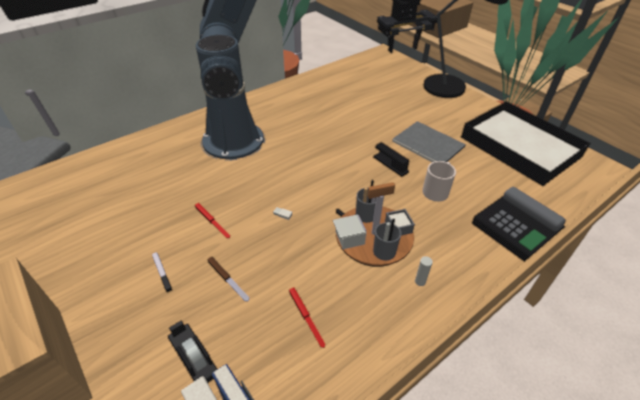

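Top view: the candidates are the brown-handled opener with a steel blade (413,212), red look-alikes at (378,143) and (396,283), and the marker at (458,254). The brown one with a steel blade fits the description. The caddy is at (281,172), its white clip box lid at (303,179), its pointer at (285,216). I'll confirm with a crop and measure.

```bash
cat > h.py <<'E'
import numpy as np,cv2
from rig import robot
from scipy.spatial.transform import Rotation as Rn
def cam(n,obs=None):
    c=robot.calibration(n);K=(c['fx'],c['fy'],c['cx'],c['cy'])
    if n=='wrist':
        o=obs or robot.get_obs();T=np.eye(4);T[:3,:3]=Rn.from_quat(o['tool_rot']).as_matrix();T[:3,3]=o['position']
        W=T@c['T_tool_cam'];return K,W[:3,:3],W[:3,3]
    return K,c['R'].T,-c['R'].T@c['t']
def ray(C,p):
    K,R,o=C;d=R@np.array([(p[0]-K[2])/K[0],(p[1]-K[3])/K[1],1]);return o,d/np.linalg.norm(d)
def onz(C,p,z):
    o,d=ray(C,p);return o+d*(z-o[2])/d[2]
def tri(C1,p1,C2,p2):
    A=0;b=0
    for C,p in((C1,p1),(C2,p2)):
        o,d=ray(C,p);M=np.eye(3)-np.outer(d,d);A=A+M;b=b+M@o
    return np.linalg.solve(A,b)
def proj(C,X):
    K,R,o=C;c=R.T@(np.asarray(X)-o);return np.array([K[0]*c[0]/c[2]+K[2],K[1]*c[1]/c[2]+K[3]])
def blobs(m,amin=15):
    n,l,s,c=cv2.connectedComponentsWithStats(m.astype(np.uint8),connectivity=8)
    return [(c[i],s[i],l==i) for i in range(1,n) if s[i][4]>=amin]
def ends(mask):
    ys,xs=np.nonzero(mask);P=np.c_[xs,ys].astype(float);c=P.mean(0);v=np.linalg.svd(P-c,full_matrices=False)[2][0]
    t=(P-c)@v;return c+v*t.min(),c+v*t.max()
E
python3 - <<'E'
import cv2,numpy as np
t=cv2.imread('pics/top0.png');s=cv2.imread('pics/scene0.png')
a=cv2.resize(t[125:255,230:330],None,fx=4,fy=4,interpolation=2)
b=cv2.resize(t[175:245,395:430],(260,520),interpolation=2)
c=cv2.resize(s[175:275,320:425],None,fx=2.4,fy=2.4,interpolation=2)
d=cv2.resize(s[250:305,200:255],None,fx=2.4,fy=2.4,interpolation=2)
W=np.zeros((520,660+140,3),np.uint8);W[:,:400]=a;W[:,400:540]=cv2.resize(b,(140,520))
W[:240,545:545+252]=c;W[260:260+d.shape[0],545:545+d.shape[1]]=d
cv2.imwrite('pics/crop1.png',W)
for n,im,box in(('top',t,(395,430,175,245)),('scene',s,(200,255,250,305))):
    x0,x1,y0,y1=box;h=cv2.cvtColor(im[y0:y1,x0:x1],cv2.COLOR_BGR2HSV)
    print(n);[print([tuple(int(v) for v in h[y,x]) for x in range(0,x1-x0,5)]) for y in range(0,y1-y0,7)]
E
```

```text
top
[(19, 121, 156), (18, 118, 154), (18, 119, 154), (18, 116, 156), (18, 128, 152), (18, 127, 149), (18, 122, 152)]
[(18, 120, 160), (18, 126, 158), (18, 117, 157), (19, 123, 160), (18, 122, 157), (17, 119, 158), (17, 119, 158)]
[(18, 117, 150), (18, 122, 153), (18, 115, 151), (132, 11, 121), (19, 123, 149), (19, 132, 147), (18, 122, 150)]
[(19, 121, 143), (17, 119, 148), (18, 127, 144), (140, 6, 119), (17, 122, 144), (19, 119, 146), (18, 128, 143)]
[(18, 127, 143), (18, 128, 143), (18, 129, 144), (130, 13, 115), (18, 126, 148), (18, 118, 147), (18, 125, 145)]
[(18, 126, 164), (19, 124, 165), (18, 121, 164), (16, 83, 142), (15, 64, 148), (18, 123, 158), (18, 124, 156)]
[(19, 130, 155), (19, 125, 153), (18, 122, 152), (19, 128, 126), (13, 183, 64), (19, 125, 151), (18, 126, 154)]
[(19, 130, 153), (18, 118, 156), (18, 114, 154), (17, 120, 160), (12, 145, 72), (18, 127, 157), (18, 124, 158)]
[(18, 126, 150), (18, 120, 153), (18, 129, 152), (18, 128, 152), (11, 128, 74), (19, 117, 157), (18, 120, 149)]
[(18, 121, 147), (19, 125, 139), (18, 120, 144), (18, 120, 144), (15, 209, 61), (17, 
[... 743 characters left out ...]
, 117, 196), (16, 117, 201), (16, 117, 202), (16, 117, 196), (16, 117, 198), (12, 135, 72), (178, 19, 157), (16, 118, 205), (16, 118, 199), (16, 117, 191), (16, 116, 184)]
[(16, 117, 199), (16, 118, 204), (16, 118, 201), (16, 118, 204), (16, 117, 200), (16, 118, 204), (11, 48, 176), (132, 14, 178), (16, 115, 186), (16, 116, 196), (16, 118, 195)]
[(16, 117, 200), (16, 118, 203), (16, 117, 196), (16, 117, 196), (16, 117, 191), (16, 117, 185), (16, 116, 193), (15, 103, 185), (133, 13, 177), (14, 85, 189), (16, 118, 204)]
[(16, 116, 193), (16, 116, 187), (16, 117, 183), (16, 116, 191), (16, 117, 196), (16, 116, 197), (16, 117, 186), (16, 117, 202), (16, 117, 200), (139, 12, 168), (16, 113, 201)]
```

View pics/crop1.png

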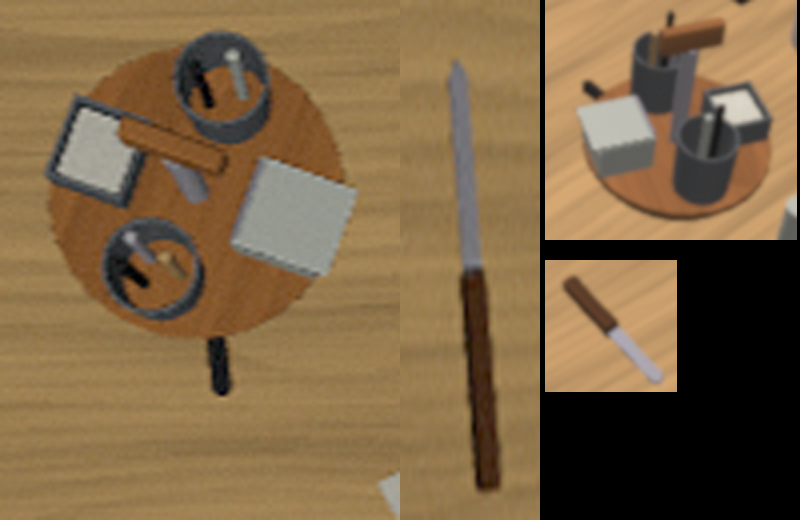

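```bash
cat > m.py <<'E'
from h import *
t=cv2.imread('pics/top0.png');s=cv2.imread('pics/scene0.png');T=cam('top');S=cam('scene')
def sub(im,b,f):
    h=cv2.cvtColor(im,cv2.COLOR_BGR2HSV).astype(int);m=np.zeros(im.shape[:2],bool);x0,x1,y0,y1=b
    m[y0:y1,x0:x1]=f(h[y0:y1,x0:x1]);B=blobs(m);return max(B,key=lambda q:q[1][4])[2]
dark=lambda h:h[...,2]<112
st=lambda h:(h[...,1]<75)
r={}
for n,im,b in(('t',t,(400,425,175,245)),('s',s,(200,255,250,305))):
    r[n]=(sub(im,b,dark),sub(im,b,st))
    print(n,ends(r[n][0]),ends(r[n][1]))
def srt(e,k): return sorted(e,key=lambda p:p[k])
ht,hs=srt(ends(r['t'][0]),1),srt(ends(r['s'][0]),1)   # top: front first ; scene: rear first
bt,bs=srt(ends(r['t'][1]),1),srt(ends(r['s'][1]),1)
print('handle front',tri(T,ht[0],S,hs[1]),'rear',tri(T,ht[1],S,hs[0]))
print('tip',tri(T,bt[0],S,bs[1]), onz(T,bt[0],.009),'h@18',onz(T,ht[0],.018),onz(T,ht[1],.018))
lt=[(295.75,164.25),(319,172.5),(311.2,194.2),(288,186.2)]
ls=[(359.6,215.4),(333.75,220),(339.6,238.3),(365.8,231.25)]
for a in lt: print('lid',onz(T,a,.078))
lm=sub(t,(286,325,160,198),lambda h:(h[...,1]<40)&(h[...,2]>130))
ys,xs=np.nonzero(lm);q=cv2.minAreaRect(np.c_[xs,ys].astype(np.float32));print(q)
c=onz(T,q[0],.078);print('lidc',c,'tri',tri(T,np.mean(lt,0),S,np.mean(ls,0)))
print('pointer',onz(T,(285.2,223.7),.010))
print('bar',onz(T,(273.2,160.8),.196),tri(T,(273.2,160.8),S,(380.8,189.5)))
E
python3 m.py
```

```text
t (array([412.51041318, 210.78246106]), array([416.76486627, 240.32191762])) (array([408.70445095, 182.899776  ]), array([412.72808549, 211.18095846]))
s (array([209.18726868, 258.74139632]), array([227.40815412, 278.71544228])) (array([227.02448923, 277.91356921]), array([247.84470639, 300.145433  ]))
handle front [ 0.50097549 -0.2923928   0.01323903] rear [ 0.41841328 -0.29983785  0.01257988]
tip [ 0.58120705 -0.28458329  0.01193508] [ 0.58160078 -0.28531769  0.009     ] h@18 [ 0.50128421 -0.29011539  0.018     ] [ 0.41869024 -0.29804898  0.018     ]
lid [0.62932271 0.03191404 0.078     ]
lid [ 0.60559288 -0.02974904  0.078     ]
lid [ 0.54775306 -0.00764025  0.078     ]
lid [0.57057723 0.05358762 0.078     ]
((303.5068664550781, 178.81507873535156), (24.6956844329834, 22.940065383911133), 20.556045532226562)
lidc [0.58948935 0.01195696 0.078     ] tri [0.58986738 0.01370559 0.07535413]
pointer [0.47377958 0.06772624 0.01      ]
bar [0.61607639 0.07973515 0.196     ] [0.6181579  0.08086026 0.1861264 ]
```

The crop confirms it: brown handle, steel blade, tip at the top (408.7,183). Opener origin is about (0.478,-0.293) with yaw about 4.7°. The caddy axis is about (0.6155,0.081), the clip box direction about 249° and the turntable about 1.11 rad. Moving over now.

>>> jog_arm(motion=[-0.855, -0.92, 0, 0, 0, 0, -1, -0.855, -0.92, 0, 0, 0, 0, -1, -0.855, -0.92, 0, 0, 0, 0, -1, -0.855, -0.92, 0, 0, 0, 0, -1, -0.855, -0.92, 0, 0, 0, 0, -1, -0.855, -0.92, 0, 0, 0, 0, -1, -0.855, -0.92, 0, 0, 0, 0, -1, -0.855, -0.92, 0, 0, 0, 0, -1, -0.855, -0.92, 0, 0, 0, 0, -1, -0.855, -0.92, 0, 0, 0, 0, -1, -0.45, -0.915, 0, 0, 0, 0, -1, -0.45, -0.915, 0, 0, 0, 0, -1])

```text
time: 1.65
position: [0.4145, 0.0691, 0.2066]
tool_rot: [0.142, 0.99, 0.0, 0.0]
ft_force: [0.4, -0.2, -0.3]
grip_width: 0.0871
grip_force: 0.0
```

>>> jog_arm(motion=[-0.45, -0.915, 0, 0, 0, 0, -1, -0.45, -0.915, 0, 0, 0, 0, -1, -0.45, -0.915, 0, 0, 0, 0, -1, -0.45, -0.915, 0, 0, 0, 0, -1, -0.45, -0.915, 0, 0, 0, 0, -1, -0.45, -0.915, 0, 0, 0, 0, -1, -0.45, -0.915, 0, 0, 0, 0, -1, -0.45, -0.915, 0, 0, 0, 0, -1, -0.45, -0.915, 0, 0, 0, 0, -1, 0, 0, 0, 0, 0, 1, -1, 0, 0, 0, 0, 0, 1, -1, 0, 0, 0, 0, 0, 1, -1])

```text
time: 3.15
position: [0.4773, -0.291, 0.2062]
tool_rot: [0.245, 0.969, 0.0, -0.0]
ft_force: [-0.8, -1.1, -0.4]
grip_width: 0.0871
grip_force: 0.0
```

>>> jog_arm(motion=[0, 0, 0, 0, 0, 1, -1, 0, 0, 0, 0, 0, 1, -1, 0, 0, 0, 0, 0, 1, -1, 0, 0, 0, 0, 0, 1, -1, 0, 0, 0, 0, 0, 1, -1, 0, 0, 0, 0, 0, 1, -1, 0, 0, 0, 0, 0, 1, -1, 0, 0, 0, 0, 0, 1, -1, 0, 0, 0, 0, 0, 1, -1, 0, 0, 0, 0, 0, 1, -1, 0, 0, 0, 0, 0, 1, -1, 0, 0, 0, 0, 0, 1, -1])

```text
time: 4.65
position: [0.4774, -0.2908, 0.2063]
tool_rot: [0.618, 0.786, 0.0, -0.0]
ft_force: [0.1, 0.2, 0.5]
grip_width: 0.0871
grip_force: 0.0
```

>>> jog_arm(motion=[0, 0, 0, 0, 0, 1, -1, 0, 0, 0, 0, 0, 1, -1, 0, 0, 0, 0, 0, 1, -1, 0, 0, 0, 0, 0, 1, -1, 0, 0, 0, 0, 0, 1, -1, 0, 0, 0, 0, 0, 1, -1, 0, 0, 0, 0, 0, 1, -1, 0, 0, 0, 0, 0, 1, -1, 0, 0, 0, 0, 0, 1, -1, 0, 0, 0, 0, 0, 1, -1, 0, 0, 0, 0, 0, 1, -1, 0, 0, 0, 0, 0, 1, -1])

```text
time: 6.15
position: [0.4774, -0.2908, 0.2063]
tool_rot: [0.885, 0.466, -0.0, -0.0]
ft_force: [-0.2, -0.7, 0.3]
grip_width: 0.0871
grip_force: 0.0
```

>>> jog_arm(motion=[0, 0, 0, 0, 0, 1, -1, 0, 0, 0, 0, 0, 1, -1, 0, 0, 0, 0, 0, 1, -1, 0, 0, 0, 0, 0, 1, -1, 0, 0, 0, 0, 0, 1, -1, 0, 0, 0, 0, 0, 1, -1, 0, 0, 0, 0, 0, 1, -1, 0, 0, 0, 0, 0, 1, -1, 0, 0, 0, 0, 0, 1, -1, 0, 0, 0, 0, 0, 1, -1, 0, 0, 0, 0, 0, 1, -1, 0, 0, 0, 0, 0, 1, -1])

```text
time: 7.65
position: [0.4774, -0.2908, 0.2063]
tool_rot: [0.998, 0.066, -0.0, -0.0]
ft_force: [-0.8, 0.9, -0.4]
grip_width: 0.0869
grip_force: 0.0
```

```bash
cat > w.py <<'E'
from h import *
o=robot.get_obs();C=cam('wrist',o);im=robot.camera('wrist');cv2.imwrite('pics/wr1.png',im)
R=Rn.from_quat(o['tool_rot']).as_matrix();print(o['time'],o['position'],R.round(4).tolist(),o['q'])
h=cv2.cvtColor(im,cv2.COLOR_BGR2HSV).astype(int)
for p in([.60,-.29],[.478,-.2925],[.42,-.298]): print(proj(C,[*p,.01]))
def box(m):
    k=proj(C,[.5,-.29,.01]);return m
for nm,m,z in(('handle',(h[...,2]<112)&(h[...,0]<20)&(h[...,1]>90),.018),('blade',(h[...,1]<60)&(h[...,2]>80),.0105)):
    for c,s,l in blobs(m,120):
        e=ends(l);print(nm,s.tolist(),[onz(C,q,z).round(4).tolist() for q in e])
E
python3 w.py
```

```text
7.65 [ 0.4773763 -0.2907745  0.2063414] [[0.9912, 0.1324, -0.0006], [0.1324, -0.9912, 0.0005], [-0.0005, -0.0006, -1.0]] [-7.46993114e-01  4.39335301e-01  1.59989453e+00 -1.75534057e-05
  1.10316649e+00  6.90978337e-01]
[333.8706766   78.72307886]
[321.72447977 183.94292105]
[319.94577628 228.57168625]
handle [73, 0, 16, 78, 400] [[0.6403, -0.0215, 0.018], [0.5627, -0.0104, 0.018]]
handle [578, 140, 62, 111, 2936] [[0.5787, -0.6365, 0.018], [0.4474, -0.6724, 0.018]]
handle [319, 167, 12, 47, 233] [[0.501, -0.2944, 0.018], [0.4428, -0.296, 0.018]]
blade [0, 0, 83, 85, 5349] [[0.6274, 0.0783, 0.0105], [0.5611, 0.0056, 0.0105]]
blade [472, 10, 56, 75, 2581] [[0.6933, -0.4747, 0.0105], [0.6157, -0.4657, 0.0105]]
blade [320, 94, 15, 73, 842] [[0.583, -0.2863, 0.0105], [0.5004, -0.2938, 0.0105]]
blade [117, 203, 38, 34, 777] [[0.3778, -0.0817, 0.0105], [0.4171, -0.0477, 0.0105]]
blade [143, 270, 356, 41, 6651] [[0.376, -0.546, 0.0105], [0.3149, -0.0716, 0.0105]]
```

>>> jog_arm(motion=[0.04, 0.09, 0.8, 0, 0, 0.63, -1, 0, 0, 0.8, 0, 0, 0, -1, 0, 0, 0.8, 0, 0, 0, -1, 0, 0, 0.8, 0, 0, 0, -1, 0, 0, 0.8, 0, 0, 0, -1, 0, 0, 0.4, 0, 0, 0, -1, 0, 0, 0.4, 0, 0, 0, -1, 0, 0, 0, 0, 0, 0, 1, 0, 0, 0, 0, 0, 0, 1, 0, 0, 0, 0, 0, 0, 1, 0, 0, 0, 0, 0, 0, 1, 0, 0, 0, 0, 0, 0, 1], grip_force=55)

```text
time: 9.2
position: [0.4798, -0.2945, 0.0151]
tool_rot: [0.999, 0.046, 0.0, 0.0]
ft_force: [-0.3, 0.4, -0.1]
grip_width: 0.0448
grip_force: 0.0
```

>>> jog_arm(motion=[0, 0, 0, 0, 0, 0, 1, 0, 0, 0, 0, 0, 0, 1, 0, 0, 0, 0, 0, 0, 1, 0, 0, 0, 0, 0, 0, 1, 0, 0, 0, 0, 0, 0, 1, 0, 0, 0, 0, 0, 0, 1])

```text
time: 9.95
position: [0.4796, -0.2943, 0.0146]
tool_rot: [0.999, 0.046, -0.0, -0.0]
ft_force: [-0.8, 1.0, 0.0]
grip_width: 0.0002
grip_force: 0.0
```

```bash
python3 - <<'E'
from h import *
im=robot.camera('wrist');t=robot.camera('top');s=robot.camera('scene')
cv2.imwrite('pics/s1.png',s);cv2.imwrite('pics/t1.png',t);cv2.imwrite('pics/w2.png',im)
W=np.zeros((600,800,3),np.uint8);W[:400,:640]=im;W[400:600,:400]=cv2.resize(t[150:260,350:570],(400,200));W[400:,400:]=cv2.resize(s[220:320,150:350],(400,200))
cv2.imwrite('pics/c2.png',W)
E
```

```text
(no output)
```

View pics/c2.png

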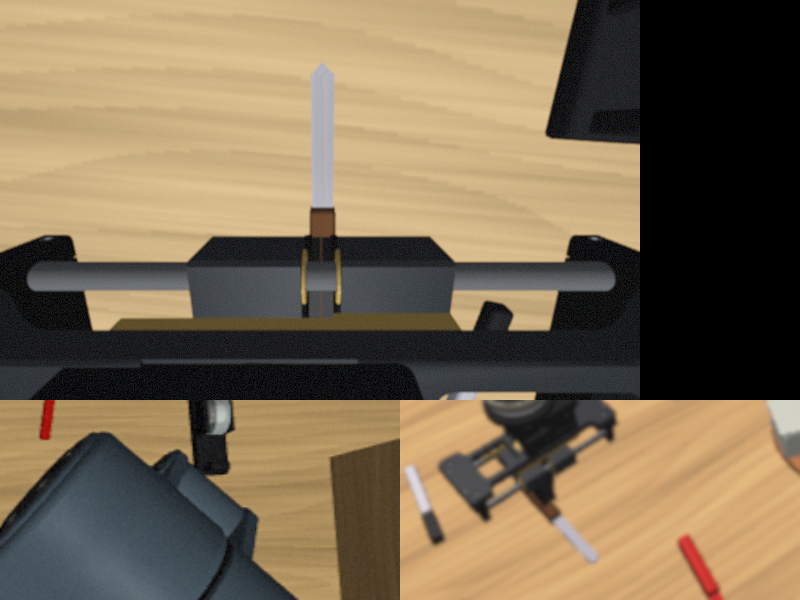

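Wrist view: the pads (x about 303 and 341) look closed on the handle (310–334), although the width reads 0. I'll re-read the state.

```bash
python3 - <<'E'
from h import *
o=robot.get_obs();print({k:np.round(v,4) for k,v in o.items()})
E
```

```text
{'time': np.float64(10.1), 'q': array([-7.4890e-01,  7.3150e-01,  1.7265e+00, -1.0000e-04,  6.8360e-01,
        7.3080e-01]), 'joint_velocities': array([ 0.0001, -0.0015, -0.0007, -0.0003,  0.002 ,  0.0018]), 'joint_torque': array([-7.00000e-04, -4.37598e+01, -8.86120e+00,  5.14000e-02,
       -2.30000e-02, -0.00000e+00]), 'position': array([ 0.4797, -0.2943,  0.0146]), 'tool_rot': array([ 0.999 ,  0.0455, -0.    ,  0.    ]), 'ft_force': array([-0.9167,  0.3974,  0.3071]), 'moment': array([-0.064 ,  0.1785, -0.049 ]), 'grip_force': np.float64(0.0), 'grip_width': np.float64(0.0009)}
```

>>> jog_arm(motion=[0, 0, 0, 0, 0, 0, 1])

```text
time: 10.22
position: [0.4797, -0.2943, 0.0146]
tool_rot: [0.999, 0.046, 0.0, 0.0]
ft_force: [0.5, -0.2, 0.2]
grip_width: 0.0006
grip_force: 0.0
```

>>> jog_arm(motion=[0, 0, -0.5, 0, 0, 0, 1, 0, 0, -0.5, 0, 0, 0, 1, 0, 0, 0, 0, 0, 0, 1])

```text
time: 10.6
position: [0.4806, -0.2952, 0.0559]
tool_rot: [0.999, 0.046, 0.001, 0.001]
ft_force: [0.7, 0.4, -0.7]
grip_width: 0.0005
grip_force: 0.0
```

```bash
python3 - <<'E'
from h import *
im=robot.camera('wrist');cv2.imwrite('pics/w3.png',im)
a=cv2.imread('pics/w2.png')
for i in(a,im):
    h=cv2.cvtColor(i,cv2.COLOR_BGR2HSV).astype(int);m=(h[...,1]<60)&(h[...,2]>80);m[:,:260]=0;m[:,400:]=0;m[235:]=0
    for c,s,l in blobs(m,120): print(s,ends(l))
print(robot.get_obs()['position'],robot.get_obs()['grip_width'])
W=np.hstack([cv2.resize(i[180:340,270:370],(400,600)) for i in(a,im)]);cv2.imwrite('pics/c3.png',W)
E
```

```text
[ 310   62   25  147 3300] (array([322.1260741 ,  61.99943954]), array([322.0324379 , 208.00579265]))
[ 311   76   20  120 2216] (array([320.43095578,  75.9987245 ]), array([320.16417666, 195.01829978]))
[ 0.47998231 -0.2946528   0.05504283] 0.00035996377317434154
```

View pics/c3.png

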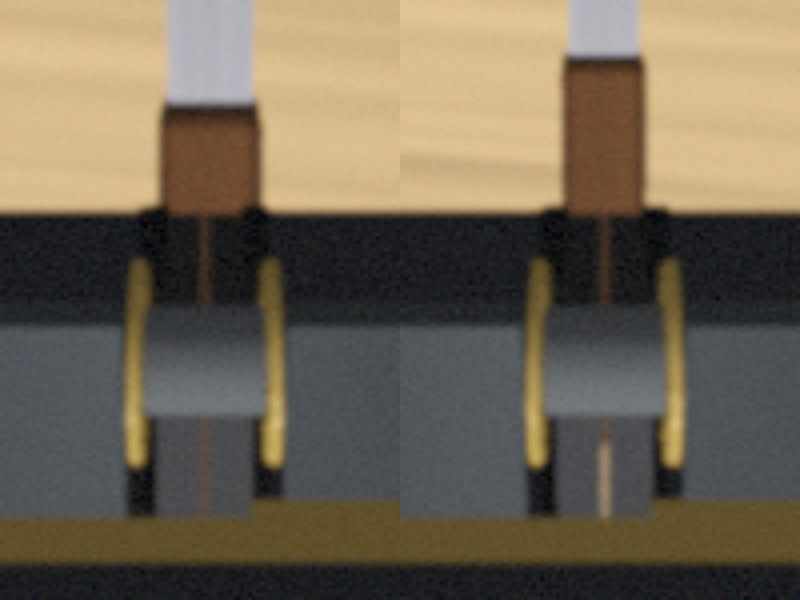

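The crop shows the fingers closed together above the handle (left z=0.0146, right lifted). The fingers never straddled it, so I'll check the tool's height against the blade's known length.

```bash
python3 - <<'E'
from h import *
R=Rn.from_quat([.999,.0455,0,0])
for pos,(a,b) in(([.4797,-.2943,.0146],((322.1,61.5),(322.0,208.5))),([.48,-.2947,.055],((320.4,75.5),(320.2,195.5)))):
    C=cam('wrist',{'tool_rot':R.as_quat(),'position':np.array(pos)})
    for dz in(0,.01,.02,.03):
        A,B=onz(C,a,.0105-dz),onz(C,b,.0105-dz);print(pos[2],dz,A.round(4),B.round(4),np.linalg.norm(A-B).round(4))
# triangulate from the two heights
C1=cam('wrist',{'tool_rot':R.as_quat(),'position':np.array([.4797,-.2943,.0146])});C2=cam('wrist',{'tool_rot':R.as_quat(),'position':np.array([.48,-.2947,.055])})
print(tri(C1,(322.1,61.5),C2,(320.4,75.5)),tri(C1,(322,208.5),C2,(320.2,195.5)))
print('pad/tip px', proj(C1,[.4797,-.2943,.0146-.011]),proj(C1,[.4797,-.2943,.0226]),proj(C1,[.4797+.0095,-.2943,.0036]))
E
```

```text
0.0146 0 [ 0.5833 -0.2862  0.0105] [ 0.5006 -0.2938  0.0105] 0.083
0.0146 0.01 [ 5.851e-01 -2.861e-01  5.000e-04] [ 0.4979 -0.2941  0.0005] 0.0875
0.0146 0.02 [ 0.587  -0.286  -0.0095] [ 0.4953 -0.2944 -0.0095] 0.0921
0.0146 0.03 [ 0.5889 -0.2858 -0.0195] [ 0.4926 -0.2947 -0.0195] 0.0967
0.055 0 [ 0.5824 -0.2858  0.0105] [ 0.4999 -0.2931  0.0105] 0.0828
0.055 0.01 [ 5.838e-01 -2.856e-01  5.000e-04] [ 0.4977 -0.2933  0.0005] 0.0865
0.055 0.02 [ 0.5853 -0.2855 -0.0095] [ 0.4955 -0.2935 -0.0095] 0.0902
0.055 0.03 [ 0.5868 -0.2853 -0.0195] [ 0.4932 -0.2937 -0.0195] 0.0939
[ 0.57890722 -0.28631812  0.03394344] [ 0.49743334 -0.29375412 -0.00106528]
pad/tip px [319.73924139 236.61344738] [319.64309669 247.78663568] [321.0671905  222.80671152]
```

```bash
python3 - <<'E'
from h import *
o={'tool_rot':Rn.from_quat([.999,.0455,0,0]).as_quat(),'position':np.array([.4797,-.2943,.0146])}
C=cam('wrist',o)
for z in(.0036,.01,.018,.025,.03,.04,.05): print(z,proj(C,[.4892,-.2934,z]).round(1),proj(C,[.4702,-.2952,z]).round(1), 'px/16mm',(proj(C,[.4892,-.3014,z])-proj(C,[.4892,-.2854,z]))[0].round(1))
E
```

```text
0.0036 [319.7 222.7] [319.8 250.2] px/16mm 24.7
0.01 [319.6 225.8] [319.8 254.1] px/16mm 25.5
0.018 [319.6 230. ] [319.7 259.4] px/16mm 26.6
0.025 [319.6 234. ] [319.7 264.3] px/16mm 27.6
0.03 [319.5 237. ] [319.7 268.1] px/16mm 28.3
0.04 [319.5 243.6] [319.6 276.3] px/16mm 30.0
0.05 [319.4 251. ] [319.5 285.5] px/16mm 31.9
```

>>> jog_arm(motion=[0, 0, 0, 0, 0, 0, -1, 0, 0, 0, 0, 0, 0, -1, 0, 0, 0, 0, 0, 0, -1, 0, 0, 0, 0, 0, 0, -1, 0, 0, 0.5, 0, 0, 0, -0.5, 0, 0, 0.5, 0, 0, 0, -0.5, 0, 0, 0.1, 0, 0, 0, -0.5, 0, 0, 0, 0, 0, 0, -0.5], grip_force=55)

```text
time: 11.65
position: [0.4797, -0.2943, 0.0106]
tool_rot: [0.999, 0.046, -0.0, -0.0]
ft_force: [-0.0, -0.3, 0.8]
grip_width: 0.0637
grip_force: 0.0
```

>>> jog_arm(motion=[0, 0, 0.07, 0, 0, 0, -0.5, 0, 0, 0, 0, 0, 0, -0.5])

```text
time: 11.9
position: [0.4799, -0.2945, 0.0083]
tool_rot: [0.999, 0.046, 0.0, 0.0]
ft_force: [0.4, -0.7, -1.0]
grip_width: 0.0648
grip_force: 0.0
```

>>> jog_arm(motion=[0, 0, 0.07, 0, 0, 0, -0.5, 0, 0, 0, 0, 0, 0, -0.5])

```text
time: 12.15
position: [0.4796, -0.2943, 0.005]
tool_rot: [0.999, 0.045, -0.0, -0.0]
ft_force: [-0.0, -0.5, 0.7]
grip_width: 0.0657
grip_force: 0.0
```

>>> jog_arm(motion=[0, 0, 0.07, 0, 0, 0, -0.5, 0, 0, 0, 0, 0, 0, -0.5])

```text
time: 12.4
position: [0.4795, -0.2942, 0.002]
tool_rot: [0.999, 0.046, -0.0, -0.0]
ft_force: [-0.3, -0.9, 0.1]
grip_width: 0.0656
grip_force: 0.0
```

No contact even at TCP 0.002, so the real fingertips stand about 20 mm higher than tip_reach says. I'll keep descending under guard.

>>> jog_arm(motion=[0, 0, 0.08, 0, 0, 0, -0.5, 0, 0, 0, 0, 0, 0, -0.5])

```text
time: 12.65
position: [0.4795, -0.2942, -0.0013]
tool_rot: [0.999, 0.045, -0.0, -0.0]
ft_force: [0.3, -0.4, 0.0]
grip_width: 0.0656
grip_force: 0.0
```

>>> jog_arm(motion=[0, 0, 0.08, 0, 0, 0, -0.5, 0, 0, 0, 0, 0, 0, -0.5])

```text
time: 12.9
position: [0.4795, -0.2942, -0.0044]
tool_rot: [0.999, 0.046, -0.0, -0.0]
ft_force: [-1.4, -1.4, 0.7]
grip_width: 0.065
grip_force: 0.0
```

>>> jog_arm(motion=[0, 0, 0.05, 0, 0, 0, -0.5, 0, 0, 0, 0, 0, 0, -0.5])

```text
time: 13.15
position: [0.4796, -0.2943, -0.0063]
tool_rot: [0.999, 0.045, -0.0, -0.0]
ft_force: [0.3, -0.6, -0.5]
grip_width: 0.0653
grip_force: 0.0
```

Now close.

>>> jog_arm(motion=[0, 0, 0.05, 0, 0, 0, 1, 0, 0, 0, 0, 0, 0, 1, 0, 0, 0, 0, 0, 0, 1, 0, 0, 0, 0, 0, 0, 1, 0, 0, 0, 0, 0, 0, 1, 0, 0, 0, 0, 0, 0, 1, 0, 0, 0, 0, 0, 0, 1], grip_force=55)

```text
time: 14.02
position: [0.4797, -0.2944, -0.0081]
tool_rot: [0.999, 0.045, 0.0, 0.0]
ft_force: [-1.1, 0.4, 0.2]
grip_width: 0.0155
grip_force: 55.0
```

Held (15.5 mm wide, 55 N). Lift, turn to face the slot, approach.

>>> jog_arm(motion=[0, 0, -0.5, 0, 0, 0, 1, 0, 0, -0.9, 0, 0, 0, 1, 0, 0, -0.9, 0, 0, -1, 1, 0, 0, 0, 0, 0, -1, 1, 0, 0, 0, 0, 0, -1, 1, 0, 0, 0, 0, 0, -1, 1, 0, 0, 0, 0, 0, -1, 1, 0, 0, 0, 0, 0, -1, 1, 0, 0, 0, 0, 0, -1, 1, 0, 0, 0, 0, 0, -1, 1, 0, 0, 0, 0, 0, -1, 1, 0, 0, 0, 0, 0, -1, 1])

```text
time: 15.52
position: [0.4794, -0.2941, 0.0837]
tool_rot: [0.923, 0.385, -0.0, -0.0]
ft_force: [0.1, 0.5, -1.3]
grip_width: 0.0152
grip_force: 55.0
```

>>> jog_arm(motion=[0, 0, 0, 0, 0, -1, 1, 0, 0, 0, 0, 0, -1, 1, 0, 0, 0, 0, 0, -1, 1, 0, 0, 0, 0, 0, -1, 1, 0, 0, 0, 0, 0, -1, 1, 0, 0, 0, 0, 0, -1, 1, 0.9, 0, 0, 0, 0, 0, 1, 0.9, 0, 0, 0, 0, 0, 1, 0.9, 0, 0, 0, 0, 0, 1, 0.9, -0.1, 0, 0, 0, 0, 1, 0, 0, 0, 0, 0, 0, 1])

```text
time: 16.9
position: [0.5267, -0.1556, 0.0837]
tool_rot: [0.822, 0.57, -0.0, -0.001]
ft_force: [0.0, -0.6, -1.0]
grip_width: 0.0153
grip_force: 55.0
```

```bash
python3 - <<'E'
from h import *
o=robot.get_obs();C=cam('wrist',o);im=robot.camera('wrist');cv2.imwrite('pics/w4.png',im);t=robot.camera('top');cv2.imwrite('pics/t4.png',t)
R=Rn.from_quat(o['tool_rot']).as_matrix();print(o['time'],o['position'],R[:,0])
print(proj(C,[.5767,-.0187,.078]),proj(C,[.6155,.081,.196]))
h=cv2.cvtColor(im,cv2.COLOR_BGR2HSV).astype(int);m=(h[...,1]<50)&(h[...,2]>90)
for c,s,l in blobs(m,200): print(c,s)
W=np.zeros((600,800,3),np.uint8);W[:400,:640]=im;W[400:600,:400]=cv2.resize(t[130:240,240:460],(400,200));cv2.imwrite('pics/c4.png',W)
E
```

```text
16.9 [ 0.52669428 -0.15559549  0.08365136] [3.51324546e-01 9.36253588e-01 5.32164760e-04]
[317.33806556 -27.85538795] [  309.7199221  -3426.92771309]
[320.22013939 136.80942081] [ 306   53   29  166 4161]
[131.11284047 160.72276265] [ 102  130   60   63 2056]
[ 93.81354549 280.0873113 ] [  27  269  134   22 2451]
[320.48624927 280.19719134] [ 278  269   86   22 1709]
[547.99958472 280.17649502] [ 483  270  132   21 2408]
```

View pics/c4.png

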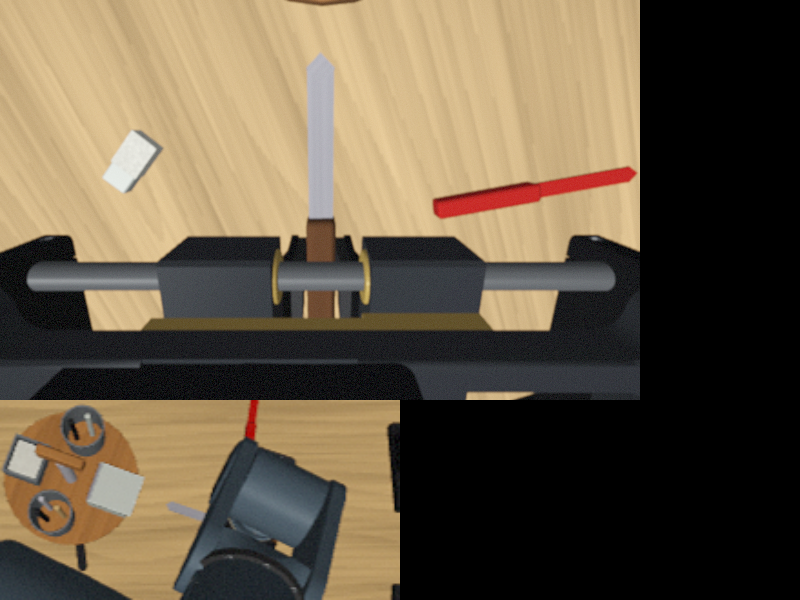

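Wrist view: blade straight ahead, tip at (320,54), held level in the fingers. Top view: blade tip near (332,188), pointed at the lid. I'll work out the offsets to the slot.

```bash
python3 - <<'E'
from h import *
T=cam('top');t=cv2.imread('pics/t4.png');P=np.array([.52669,-.15560,.08365]);th=np.arctan2(.93625,.35132)
a=np.array([np.cos(th),np.sin(th)]);n=np.array([a[1],-a[0]])
c=robot.calibration('wrist');K=(c['fx'],c['fy'],c['cx'],c['cy']);C=(K,c['T_tool_cam'][:3,:3],c['T_tool_cam'][:3,3])
for z in(-.012,-.0175,-.023):print('tip tool',onz(C,(320.5,53),z).round(4),'root',onz(C,(321,219),z).round(4))
h=cv2.cvtColor(t,cv2.COLOR_BGR2HSV).astype(int)
m=(h[...,1]<75);m[:,:325]=0;m[:,352:]=0;m[:175]=0;m[205:]=0
for q,s,l in blobs(m): print(s);e=ends(l);print('blade top',[onz(T,p,.101).round(4) for p in e],e)
m=(h[...,1]<40)&(h[...,2]>130);m[:,:286]=0;m[:,325:]=0;m[:160]=0;m[198:]=0
l=max(blobs(m),key=lambda q:q[1][4])[2].astype(np.uint8)
cn=max(cv2.findContours(l,0,1)[0],key=cv2.contourArea);r=cv2.boxPoints(cv2.minAreaRect(cn))
W=np.array([onz(T,p,.078)[:2] for p in r]);print(W.round(4),[np.linalg.norm(W[i]-W[i-1]).round(4) for i in range(4)])
for i in range(4): d=W[i]-W[i-1];print(np.degrees(np.arctan2(d[1],d[0])).round(1))
cc=W.mean(0);print('lid centre',cc)
for ang in (67.,69.2,71):
    d=np.radians(ang);print(ang,'axis from lid', (cc+.0755*np.array([np.cos(d),np.sin(d)])).round(4))
E
```

```text
tip tool [ 0.104   0.0004 -0.012 ] root [ 0.0184  0.0006 -0.012 ]
tip tool [ 0.1029  0.0004 -0.0175] root [ 0.0201  0.0006 -0.0175]
tip tool [ 0.1017  0.0004 -0.023 ] root [ 0.0218  0.0006 -0.023 ]
[331 186  21  12 112]
blade top [array([ 0.5632, -0.0599,  0.101 ]), array([ 0.5425, -0.1137,  0.101 ])] (array([331.05911389, 186.83412857]), array([351.96740256, 194.28550333]))
[[ 0.5701  0.0571]
 [ 0.6313  0.0339]
 [ 0.6061 -0.03  ]
 [ 0.5452 -0.0064]] [np.float64(0.0682), np.float64(0.0655), np.float64(0.0687), np.float64(0.0654)]
68.6
-20.8
-111.5
158.9
lid centre [0.58816002 0.01368066]
67.0 axis from lid [0.6177 0.0832]
69.2 axis from lid [0.615  0.0843]
71 axis from lid [0.6127 0.0851]
```

>>> jog_arm(motion=[0, -0.06, 0.83, 0, 0, 0, 1, 0.5, 0, 0, 0, 0, 0, 1, 0.4, 0, 0, 0, 0, 0, 1, 0, 0, 0, 0, 0, 0, 1])

```text
time: 17.5
position: [0.5386, -0.1227, 0.0515]
tool_rot: [0.822, 0.569, 0.0, 0.001]
ft_force: [-0.1, -0.7, -0.6]
grip_width: 0.0154
grip_force: 55.0
```

```bash
python3 - <<'E'
from h import *
s=robot.camera('scene');cv2.imwrite('pics/s5.png',s)
w=robot.camera('wrist');W=np.zeros((600,800,3),np.uint8);W[:600,:400]=cv2.resize(s[190:265,310:360],(400,600),interpolation=2);W[:400,400:]=w[:400,120:520];cv2.imwrite('pics/c5.png',W);print(robot.get_obs()['position'])
E
```

```text
[ 0.5382942  -0.12367945  0.05149411]
```

View pics/c5.png

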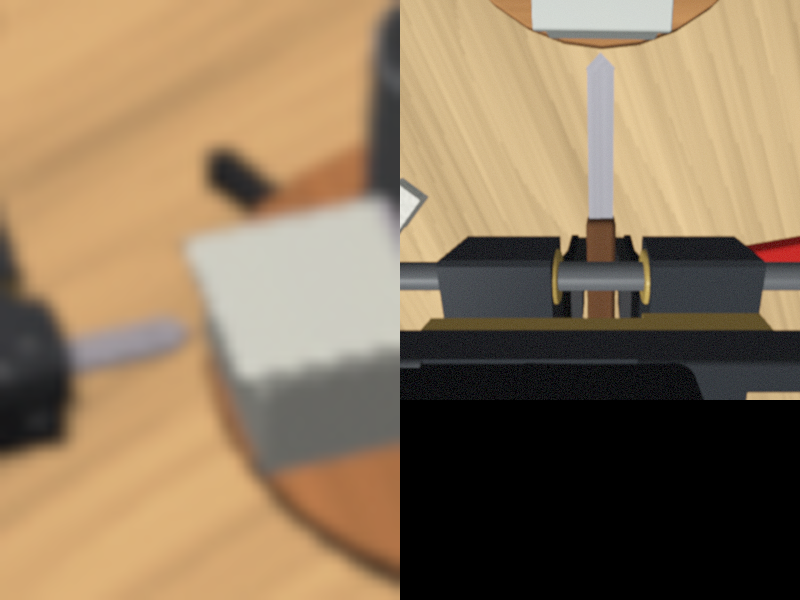

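Scene and wrist views: the blade lines up with the middle of the lid (wrist lip edge at about row 38, spanning x 132–272 of the crop; tip at row 53), just below lip height. Inserting.

>>> jog_arm(motion=[0.3, 0, 0.02, 0, 0, 0, 1, 0.3, 0, 0, 0, 0, 0, 1, 0, 0, 0, 0, 0, 0, 1])

```text
time: 17.98
position: [0.5463, -0.1003, 0.0499]
tool_rot: [0.823, 0.569, 0.0, -0.0]
ft_force: [0.5, -0.3, -0.4]
grip_width: 0.0155
grip_force: 55.0
```

>>> jog_arm(motion=[0.2, 0, 0, 0, 0, 0, 1, 0.2, 0, 0, 0, 0, 0, 1, 0, 0, 0, 0, 0, 0, 1])

```text
time: 18.35
position: [0.5519, -0.0858, 0.0498]
tool_rot: [0.823, 0.568, -0.0, -0.0]
ft_force: [-0.5, 0.4, -0.7]
grip_width: 0.0155
grip_force: 55.0
```

```bash
python3 - <<'E'
from h import *
o=robot.get_obs();w=robot.camera('wrist');t=robot.camera('top');cv2.imwrite('pics/w6.png',w);cv2.imwrite('pics/t6.png',t);print(o['position'],o['ft_force'],o['time'])
h=cv2.cvtColor(w,cv2.COLOR_BGR2HSV).astype(int)
for r in range(0,200,8):print(r,h[r,320].tolist(),h[r,300].tolist(),h[r,270].tolist())
E
```

```text
[ 0.55186137 -0.08577598  0.04981095] [-0.52216676  0.40958384 -0.710431  ] 18.35
0 [55, 7, 212] [55, 7, 212] [55, 7, 211]
8 [54, 6, 212] [60, 5, 212] [60, 7, 214]
16 [60, 5, 213] [54, 6, 213] [60, 5, 214]
24 [60, 6, 214] [66, 6, 215] [60, 4, 215]
32 [60, 6, 216] [65, 7, 216] [60, 6, 215]
40 [60, 6, 218] [50, 7, 216] [54, 6, 215]
48 [60, 6, 218] [60, 6, 216] [54, 6, 214]
56 [53, 5, 216] [60, 6, 215] [54, 6, 216]
64 [66, 6, 217] [60, 5, 215] [65, 7, 220]
72 [60, 6, 216] [66, 6, 216] [60, 6, 220]
80 [60, 6, 217] [60, 6, 218] [50, 7, 217]
88 [60, 6, 219] [60, 5, 218] [55, 7, 218]
96 [60, 5, 216] [54, 6, 218] [60, 5, 219]
104 [60, 6, 216] [55, 7, 218] [60, 6, 219]
112 [50, 7, 216] [55, 7, 220] [54, 6, 220]
120 [56, 8, 218] [54, 6, 216] [72, 6, 216]
128 [124, 11, 183] [19, 87, 223] [19, 95, 209]
136 [131, 11, 180] [19, 87, 218] [19, 90, 215]
144 [120, 11, 182] [19, 88, 214] [19, 89, 211]
152 [124, 11, 181] [19, 90, 208] [19, 94, 195]
160 [120, 9, 180] [18, 90, 206] [19, 94, 201]
168 [129, 10, 179] [19, 87, 207] [19, 91, 202]
176 [116, 10, 182] [19, 89, 216] [19, 90, 206]
184 [120, 8, 182] [19, 87, 215] [19, 90, 207]
192 [129, 14, 181] [19, 89, 211] [19, 88, 208]
```

>>> jog_arm(motion=[0, 0, -0.2, 0, 0, 0, 1, 0, 0, -0.2, 0, 0, 0, 1, 0, 0, -0.2, 0, 0, 0, 1, 0, 0, 0, 0, 0, 0, 1])

```text
time: 18.95
position: [0.5523, -0.0868, 0.0749]
tool_rot: [0.823, 0.568, 0.0, 0.001]
ft_force: [-0.2, 0.2, -0.1]
grip_width: 0.0152
grip_force: 55.0
```

```bash
python3 - <<'E'
from h import *
o=robot.get_obs();w=robot.camera('wrist');s=robot.camera('scene');print(o['position'],o['ft_force'],o['moment'],o['time'])
W=np.zeros((400,800,3),np.uint8);W[:400,:400]=w[:,120:520];W[:,400:]=cv2.resize(s[180:260,320:400],(400,400),interpolation=2);cv2.imwrite('pics/c7.png',W)
E
```

```text
[ 0.55225861 -0.08677953  0.074861  ] [-0.21416894  0.24571165 -0.0844679 ] [-0.18824376  0.15892687  0.01490675] 18.95
```

View pics/c7.png

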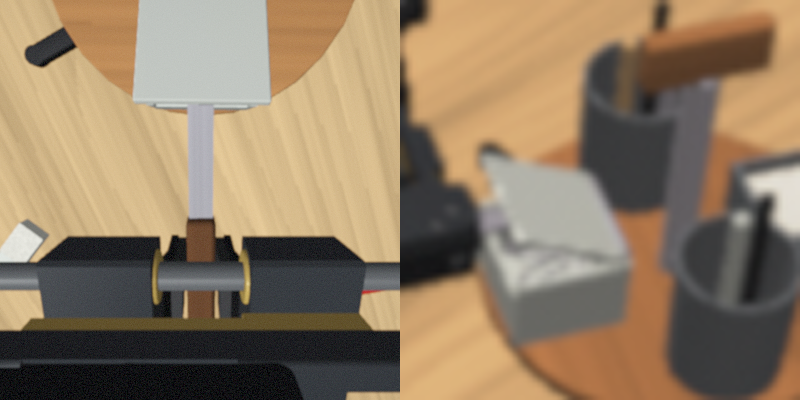

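The lid is lifting (about 0.45 rad) with the blade under it. Continuing along the arc.

>>> jog_arm(motion=[0, 0, -0.25, 0, 0, 0, 1, 0, 0, -0.25, 0, 0, 0, 1, 0.15, 0, -0.15, 0, 0, 0, 1, 0.18, 0, -0.1, 0, 0, 0, 1, 0.18, 0, -0.08, 0, 0, 0, 1, 0.12, 0, -0.02, 0, 0, 0, 1, 0, 0, 0, 0, 0, 0, 1])

```text
time: 19.92
position: [0.5608, -0.0621, 0.1078]
tool_rot: [0.823, 0.568, 0.0, -0.0]
ft_force: [-0.1, 0.3, -0.5]
grip_width: 0.0155
grip_force: 55.0
```

>>> jog_arm(motion=[0.1, 0, 0, 0, 0, 0, 1, 0.08, 0, 0, 0, 0, 0, 1, 0, 0, 0, 0, 0, 0, 1])

```text
time: 20.3
position: [0.5632, -0.0558, 0.1077]
tool_rot: [0.823, 0.568, -0.0, -0.0]
ft_force: [-0.2, -0.7, -0.1]
grip_width: 0.0153
grip_force: 55.0
```

```bash
python3 - <<'E'
from h import *
o=robot.get_obs();w=robot.camera('wrist');s=robot.camera('scene');t=robot.camera('top');print(o['position'],o['ft_force'],o['time'])
W=np.zeros((600,800,3),np.uint8);W[:400,:400]=w[:,120:520];W[:400,400:]=cv2.resize(s[170:250,320:400],(400,400),interpolation=2);W[400:,:400]=cv2.resize(t[130:220,240:420],(400,200));cv2.imwrite('pics/c8.png',W)
E
```

```text
[ 0.56321986 -0.05580243  0.10772578] [-0.23838739 -0.67115496 -0.08426558] 20.3
```

View pics/c8.png

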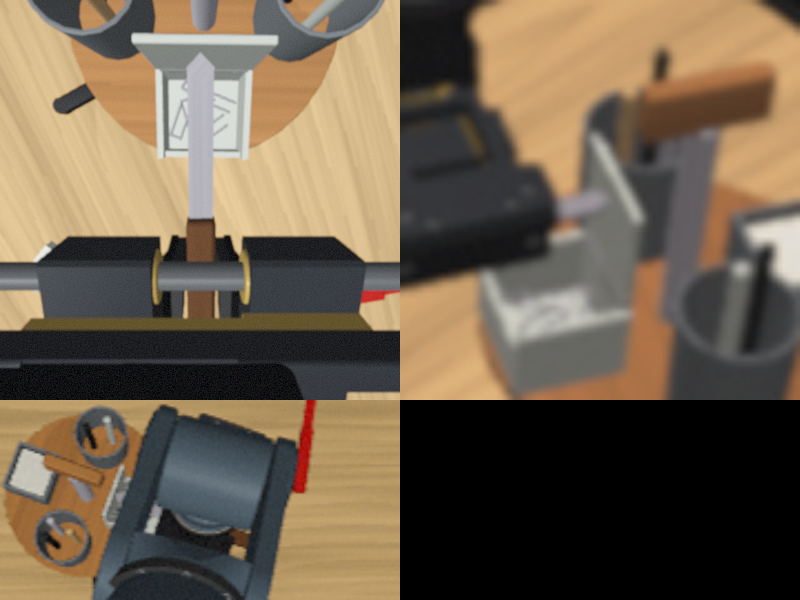

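Lid is about upright (blade tip at (200,55) against the raised plate in the wrist crop). Backing out and laying the opener down.

>>> jog_arm(motion=[-0.5, 0, 0, 0, 0, 0, 1, -0.95, 0, 0, 0, 0, 0, 1, -0.95, 0, 0, 0, 0, 0, 1, -0.95, 0, 0, 0, 0, 0, 1, -0.4, 0, 0.5, 0, 0, 0, 1, 0, 0, 0.8, 0, 0, 0, 1, 0, 0, 0.8, 0, 0, 0, 1, 0, 0, 0.4, 0, 0, 0, 1, 0, 0, 0.2, 0, 0, 0, 1, 0, 0, 0.14, 0, 0, 0, 1, 0, 0, 0, 0, 0, 0, 1])

```text
time: 21.82
position: [0.5103, -0.1965, -0.0054]
tool_rot: [0.823, 0.568, 0.0, 0.0]
ft_force: [-0.4, -0.4, -0.8]
grip_width: 0.0156
grip_force: 55.0
```

>>> jog_arm(motion=[0, 0, 0.05, 0, 0, 0, 1, 0, 0, 0, 0, 0, 0, 1, 0, 0, 0, 0, 0, 0, -0.3, 0, 0, 0, 0, 0, 0, -0.3, 0, 0, 0, 0, 0, 0, -0.3, 0, 0, 0, 0, 0, 0, -0.3, 0, 0, 0, 0, 0, 0, -0.3])

```text
time: 22.7
position: [0.51, -0.1963, -0.0077]
tool_rot: [0.823, 0.568, 0.0, 0.0]
ft_force: [-0.1, -0.2, 0.2]
grip_width: 0.0534
grip_force: 0.0
```

>>> jog_arm(motion=[0, 0, -0.5, 0, 0, 0, -0.6, 0, 0, -0.9, 0, 0, 0, -0.6, 0, 0, -0.9, 0, 0, 0, -0.6, 0, 0, -0.9, 0, 0, 0, -0.6, 0, 0, -0.9, 0, 0, 0, -0.6, 0, 0, -0.9, 0, 0, 0, -0.6, 0, 0, -0.6, 0, 0, 0, -0.6, 0, 0, 0, 0, 0, 0, -0.6])

```text
time: 23.7
position: [0.5111, -0.197, 0.2181]
tool_rot: [0.823, 0.568, 0.001, 0.002]
ft_force: [0.7, 0.1, -0.7]
grip_width: 0.0696
grip_force: 0.0
```

```bash
python3 - <<'E'
from h import *
o=robot.get_obs();C=cam('wrist',o);w=robot.camera('wrist');t=robot.camera('top');s=robot.camera('scene');print(o['position'],o['time'])
W=np.zeros((600,800,3),np.uint8);W[:400,:400]=cv2.resize(t[125:225,235:335],(400,400),interpolation=2);W[:400,400:]=cv2.resize(s[170:270,320:420],(400,400),interpolation=2);W[400:,:320]=cv2.resize(w,(320,200));W[400:,320:640]=cv2.resize(s[200:300,160:320],(320,200))
cv2.imwrite('pics/c9.png',W)
E
```

```text
[ 0.51108183 -0.19695203  0.21806845] 23.7
```

View pics/c9.png

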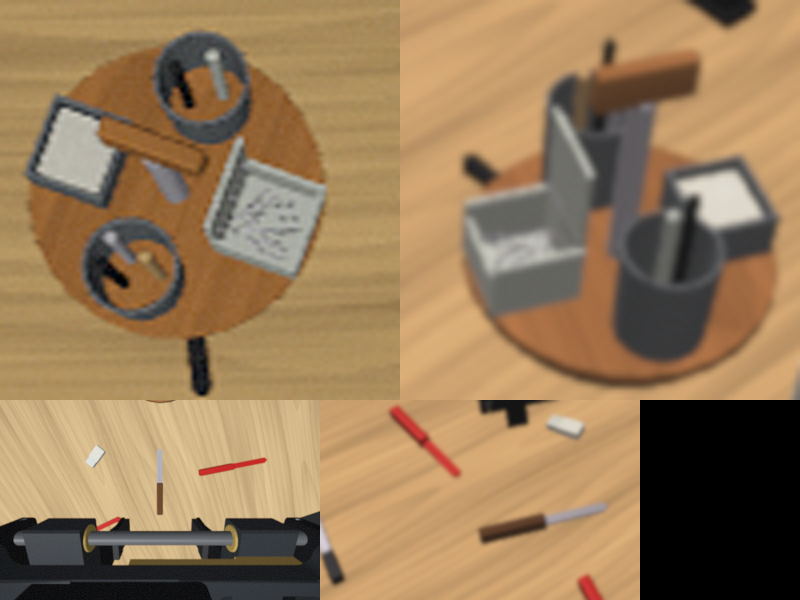

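Last look: the lid stands upright by itself, the opener lies flat on the desk (scene crop), and the bar is unchanged. Moving over the bar.

>>> jog_arm(motion=[0.93, 0, 0, 0, 0, 0, -0.6, 0.93, 0, 0, 0, 0, 0, -0.6, 0.93, 0, 0, 0, 0, 0, -0.6, 0.93, 0, 0, 0, 0, 0, -0.6, 0.93, 0, 0, 0, 0, 0, -0.6, 0.93, 0, 0, 0, 0, 0, -0.6, 0.93, 0, 0, 0, 0, 0, -0.6, 0.93, 0, 0, 0, 0, 0, -0.6, 0, 0, 0, 0, 0, 0, -0.6])

```text
time: 24.98
position: [0.6151, 0.0843, 0.2141]
tool_rot: [0.822, 0.569, -0.001, -0.001]
ft_force: [0.1, -0.3, -1.0]
grip_width: 0.0698
grip_force: 0.0
```

```bash
python3 - <<'E'
from h import *
o=robot.get_obs();w=robot.camera('wrist');cv2.imwrite('pics/w10.png',w);C=cam('wrist',o)
print(o['position'],o['time'],o['q'][5])
T=cam('top');t=robot.camera('top')
a,b=onz(T,(285.5,223.5),.01),onz(T,(284.4,210),.01);d=b-a;print(a,b,np.degrees(np.arctan2(d[1],d[0])))
s=cv2.imread('pics/top0.png');h=cv2.cvtColor(s,cv2.COLOR_BGR2HSV).astype(int);m=h[...,2]<60;m[:,:278]=0;m[:,294:]=0;m[:209]=0;m[228:]=0
for q,st,l in blobs(m,8):
    e=ends(l);A=[onz(T,p,.01) for p in sorted(e,key=lambda p:-p[1])];dd=A[1]-A[0];print(st,A,np.degrees(np.arctan2(dd[1],dd[0])))
# bar in wrist picture: expected pixels and colours
for X in([.6155,.082,.196],[.6155+.0116,.082+.0309,.196]): print(proj(C,X))
h=cv2.cvtColor(w,cv2.COLOR_BGR2HSV).astype(int)
for r in range(130,340,6): 
    x=np.nonzero((h[r,250:390,0]<16)&(h[r,250:390,1]>110)&(h[r,250:390,2]>60))[0]; print(r,(x.min()+250,x.max()+250,len(x)) if len(x) else None,end=' ')
E
```

```text
[0.61513659 0.084276   0.21408167] 24.975 0.3152045196735173
[0.47432093 0.06687562 0.01      ] [0.51239681 0.06938595 0.01      ] 3.7720352658120473
[282 209   5  15  56] [array([0.47550789, 0.06815408, 0.01      ]), array([0.51520104, 0.07116231, 0.01      ])] 4.333999133159056
[321.74737901 234.74594876]
[321.79486588 186.79055935]
130 (np.int64(258), np.int64(389), 63) 136 (np.int64(254), np.int64(389), 69) 142 (np.int64(250), np.int64(389), 66) 148 (np.int64(251), np.int64(389), 69) 154 (np.int64(250), np.int64(389), 71) 160 (np.int64(250), np.int64(389), 125) 166 (np.int64(250), np.int64(367), 78) 172 (np.int64(252), np.int64(359), 65) 178 (np.int64(250), np.int64(388), 74) 184 (np.int64(250), np.int64(389), 77) 190 (np.int64(253), np.int64(383), 75) 196 (np.int64(250), np.int64(381), 75) 202 (np.int64(263), np.int64(385), 83) 208 (np.int64(290), np.int64(385), 69) 214 (np.int64(288), np.int64(360), 61) 220 (np.int64(284), np.int64(363), 38) 226 (np.int64(278), np.int64(369), 46) 232 (np.int64(260), np.int64(378), 70) 238 (np.int64(264), np.int64(383), 63) 244 (np.int64(270), np.int64(378), 54) 250 (np.int64(278), np.int64(370), 39) 256 (np.int64(288), np.int64(360), 19) 262 (np.int64(329), np.int64(329), 1) 268 None 274 None 280 None 286 None 292 None 298 None 304 None 310 None 316 None 322 None 328 None 334 None
```

>>> jog_arm(motion=[-0.05, 0, 0.5, 0, 0, 0, -0.6, 0, 0, 0.4, 0, 0, 0, -0.6, 0, 0, 0, 0, 0, 0, -0.6], grip_force=30)

```text
time: 25.45
position: [0.6132, 0.0792, 0.1783]
tool_rot: [0.823, 0.567, -0.002, -0.001]
ft_force: [0.4, -0.1, 0.2]
grip_width: 0.0696
grip_force: 0.0
```

>>> jog_arm(motion=[0, 0, 0.2, 0, 0, 0, -0.6, 0, 0, 0.2, 0, 0, 0, 1, 0, 0, 0, 0, 0, 0, 1, 0, 0, 0, 0, 0, 0, 1, 0, 0, 0, 0, 0, 0, 1, 0, 0, 0, 0, 0, 0, 1, 0, 0, 0, 0, 0, 0, 1, 0, 0, 0, 0, 0, 0, 1, 0, 0, 0, 0, 0, 0, 1])

```text
time: 26.58
position: [0.617, 0.0794, 0.1645]
tool_rot: [0.823, 0.568, 0.002, 0.002]
ft_force: [4.9, -1.2, -2.5]
grip_width: 0.0134
grip_force: 30.0
```

>>> jog_arm(motion=[0, 0.09, 0, 0, 0, 0, 1, 0, 0, 0, 0, 0, 0.5, 1, 0, 0, 0, 0, 0, 1, 1, 0, 0, 0, 0, 0, 1, 1, 0, 0, 0, 0, 0, 1, 1, 0, 0, 0, 0, 0, 1, 1, 0, 0, 0, 0, 0, 1, 1, 0, 0, 0, 0, 0, 1, 1, 0, 0, 0, 0, 0, 1, 1])

```text
time: 27.7
position: [0.6157, 0.0801, 0.1645]
tool_rot: [0.942, 0.334, -0.002, -0.002]
ft_force: [-4.5, 2.3, 5.9]
grip_width: 0.0137
grip_force: 30.0
```

>>> jog_arm(motion=[0, 0, 0, 0, 0, 1, 1, 0, 0, 0, 0, 0, 1, 1, 0, 0, 0, 0, 0, 1, 1, 0, 0, 0, 0, 0, 1, 1, 0, 0, 0, 0, 0, 1, 1, 0, 0, 0, 0, 0, 1, 1, 0, 0, 0, 0, 0, 1, 1, 0, 0, 0, 0, 0, 1, 1, 0, 0, 0, 0, 0, 0.6, 1, 0, 0, 0, 0, 0, 0, 1, 0, 0, 0, 0, 0, 0, 1])

```text
time: 29.08
position: [0.6151, 0.0816, 0.1645]
tool_rot: [0.999, 0.041, -0.003, -0.002]
ft_force: [-5.3, 5.8, 6.9]
grip_width: 0.0138
grip_force: 30.0
```

```bash
python3 - <<'E'
from h import *
o=robot.get_obs();R=Rn.from_quat(o['tool_rot']).as_matrix();print(o['time'],o['position'],np.degrees(np.arctan2(R[1,0],R[0,0])),o['ft_force'],o['grip_width'],o['grip_force'])
T=cam('top');S=cam('scene')
for n,C in(('top',T),('scene',S)):
    im=robot.camera(n);cv2.imwrite(f'pics/{n}11.png',im);h=cv2.cvtColor(im,cv2.COLOR_BGR2HSV).astype(int)
    m=(h[...,1]<40)&(h[...,2]>110)
    e=proj(C,[.52,.072,.07]);print(n,'box expected at',e)
    for c,s,l in blobs(m,25):
        if np.hypot(*(c-e))<60: print(c,s,onz(C,c,.06))
E
```

```text
29.075 [0.6151167  0.08160733 0.16446771] 4.745562655268468 [-5.28988344  5.78941238  6.8852706 ] 0.013765972810518294 30.00503182411194
top box expected at [281.60817146 205.55278337]
[287.56632653 195.16326531] [283 180  10  28 196] [0.54863947 0.05636061 0.06      ]
scene box expected at [348.330575   202.46294639]
[353.18367347 207.3537415 ] [342 193  26  25 147] [0.53490018 0.07724946 0.06      ]
```

```bash
python3 - <<'E'
from h import *
C=cam('scene');im=cv2.imread('pics/scene11.png');h=cv2.cvtColor(im,cv2.COLOR_BGR2HSV).astype(int)
A=np.array([.6155,.0815])
for ang in(0,4.8,9.6):
    a=np.radians(ang);u=-np.array([np.cos(a),np.sin(a)]);n=np.array([-u[1],u[0]])
    print(ang,[ (nm,proj(C,[*(A+r*u+w*n),z]).round(1).tolist()) for nm,r,w,z in(('o-',.1,-.029,.074),('o+',.1,.029,.074),('i-',.044,-.029,.074),('i+',.044,.029,.074),('o-b',.1,-.029,.03),('o+b',.1,.029,.03))])
m=(h[...,1]<45)&(h[...,2]>70);m[:185]=0;m[240:]=0;m[:,:320]=0;m[:,395:]=0
for c,s,l in blobs(m,20):
    cn=max(cv2.findContours(l.astype(np.uint8),0,1)[0],key=cv2.contourArea);print(s,cv2.approxPolyDP(cn,1.5,True)[:,0].tolist())
E
```

```text
0 [('o-', [358.0, 194.5]), ('o+', [341.8, 203.6]), ('i-', [372.0, 206.1]), ('i+', [355.6, 215.7]), ('o-b', [356.9, 205.8]), ('o+b', [341.1, 214.9])]
4.8 [('o-', [355.2, 195.4]), ('o+', [340.1, 205.5]), ('i-', [370.3, 206.2]), ('i+', [355.2, 216.9]), ('o-b', [354.1, 206.7]), ('o+b', [339.4, 216.8])]
9.6 [('o-', [352.5, 196.4]), ('o+', [338.6, 207.5]), ('i-', [368.7, 206.4]), ('i+', [355.0, 218.1]), ('o-b', [351.5, 207.7]), ('o+b', [337.9, 218.8])]
[ 340  192   55   45 1074] [[394, 200], [393, 206], [388, 207], [378, 195], [373, 224], [368, 221], [371, 213], [373, 192], [367, 192], [361, 197], [357, 197], [347, 206], [342, 206], [340, 214], [348, 222], [347, 228], [350, 233], [362, 235], [356, 233], [357, 219], [365, 216], [368, 218], [370, 228], [364, 235], [371, 232], [376, 233], [378, 222], [381, 220], [382, 207], [384, 205], [394, 209]]
[381 226  14  14  96] [[394, 226], [381, 239], [394, 239]]
```

Box outer corner at (341.5,206) matches a box angle of about 4°, against the pointer's 4–6°. That is within tolerance, and the bar is held at 30 N. Handing in.

```bash
python3 - <<'E'
from rig import robot
print(robot.hand_in())
E
```

```text
the job is handed in; nothing more can be done
None
```

The job is handed in, with no verdict returned: the opener levered the lid upright and lies flat on the desk, and the gripper holds the bar at 30 N with the clip box over the pointer (within about 2° by my measurements); I did not re-check the lid after turning the caddy.

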